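# Scan the stock card in the parts drawer

## Task

Pull the parts drawer all the way out to its stop, first moving by hand whatever stands in its path clear of it (keep it upright; the drawer must not push it). Then take the stick scanner from its dock, hold it steady for two seconds with its window facing the bar-striped stock card in the drawer squarely from about 8 cm, without bumping the scanner on the cabinet or drawer. Put the scanner back in its dock as it was, leave the drawer fully out and leave the other things on the bench where they are.

Things in the scene. Friction and masses are not known exactly. Their poses are not given: they have to be found in the camera images.
- cabinet: low plywood cabinet with one drawer, fixed to the bench, 200 deep (x) x 180 wide (y) x 90 mm high. Origin: centre of its underside; its -x side is the open front, so the drawer comes out along -x of this frame. The front of the closed drawer stands at x = -111 mm, is 156 mm wide and spans z = 10 to 80 mm
- drawer (a joint): how far the drawer is out, m: 0 shut, 0.14 at its stop. It slides freely (about 2 N) and stays where it is left. Open at the top, side walls 60 mm high; a row of dowels lies fixed on its floor behind the front
- drawer_pull (a point): middle of the steel pull on the drawer front, at the middle of its width, 58 mm above the bench: a level round stem 18 mm across with a 26 mm head; the head's outer end is 37 mm proud of the front, the stem is bare for 23 mm between head and rose. Axes as the cabinet's
- card_center (a point): centre of the white stock card with black bars, 40 x 52 mm, on a stiff hinged holder across the drawer, about 115 mm behind the outer face of the drawer front and 45 mm above the bench. Leave the holder as it is. z points out of its printed face (forwards out of the cabinet and 40 to 65 degrees up, different each time), x up the card, y across
- dock: grey leaning scanner dock, fixed, base 120 x 70 x 10 mm; origin: centre of its underside. The scanner leans in it at 45 degrees: its lower (window) end rests on a ledge on the +x side between two 5 mm thick cheeks 40 mm apart, which reach 24 mm up its sides; above them it lies on a bed 26 mm wide, so its flanks stand free
- scanner: black stick scanner, a bar 120 x 34 (across, y) x 30 mm, 160 g, with a grey head and a glass window in the end face. Its frame equals the dock's frame while it stands in the dock (origin on the bench under the scanner's middle, which is at z = 78 mm)
- scanner_grip (a point): point on the scanner's centre line, 8 mm above its middle, good to grip across the 34 mm width; x points along the beam, out of the window (in the dock: 45 degrees down towards +x), y across the width, z out of the trigger side
- scanner_nose (a point): centre of the window, the lower end face, 68 mm further along the beam than scanner_grip; same axes
- scanner_focus (a point): the scanner's aiming point in the air, on the beam 80 mm beyond the window (148 mm from scanner_grip); same axes
- filler_tin: round white tin with grey lid, 66 mm across, 54 mm high, 190 g; origin: centre of its underside. Either it or the cork block stands in the drawer's path
- cork_block: plain brown wooden sanding block, 58 (x) x 100 (y) x 34 mm, 90 g; origin: centre of its underside. Either it or the tin stands in the drawer's path
- offcut: bystander: hardwood offcut lying flat, 39 x 110 (y) x 19 mm; origin: centre of its underside. The bench top is at z = 0, from x = 0.39 and between y = -0.52 and 0.36 m; other boards up to 0.1 m high lie on it beyond x = 0.47 where y > 0.11 m
- glue_bottle: bystander: standing glue bottle, 64 mm across, 172 mm high; origin: centre of its underside
- awl: bystander: marking awl with a wooden handle lying flat, 26 x 135 (y) x 26 mm; origin: under its middle
- wax_tin: bystander: low round cream tin with a yellow lid, 70 mm across, 38 mm high; origin: centre of its underside
- pendant_outlet: yellow power outlet box hanging from the ceiling, fixed, 100 x 120 x 190 mm, straight above this point (the lowest end of its cable loop): the box spans 0.24 to 0.45 m above it. Keep the arm clear of it: pass on its near side
- blue_tape: bystander: roll of tape lying on the cabinet's top, 100 mm across, 24 mm high; origin: centre of its underside
Not all that is in view belongs to the job. There is more than one size of the filler_tin; the one meant has the size given above.

How it is judged:
On the way, in this order (a step that is already met when the one before it is completed fails the run):
1. the drawer is pulled out to its stop (value of joint drawer above 0.134 m), for 0.2 s.
2. the scanner is held still for a second, square to the card: its aiming point within 20 mm of the card's centre, its beam within 0.22 rad of the card's normal (distance between scanner_focus and card_center below 0.02 m and angle between the x axis of scanner_focus and the z axis of card_center, either way round below 0.22 rad and z of scanner_nose in the frame of card_center above 0.05 m and linear speed of scanner below 0.02 m/s and angular speed of scanner below 0.15 rad/s and value of joint drawer above 0.134 m), for 1 s.
At the end, for the whole second after the job is handed in: drawer over 134 of 140 mm out; scanner back in its dock within 12 mm and 0.15 rad of how it stood, at rest; tin and block upright (within 0.1 rad) and at rest on the bench (within 10 mm of its top); bystanders within 30 mm of their starts (value of joint drawer above 0.134 m and distance between scanner and dock below 0.012 m and angle between the x axis of scanner and the x axis of dock, either way round below 0.15 rad and angle between the z axis of scanner and the z axis of dock, either way round below 0.15 rad and linear speed of each of scanner, filler_tin, cork_block below 0.02 m/s and angle between each of filler_tin, cork_block's own z axis and vertical below 0.1 rad and height (world z) of filler_tin between -0.01 and 0.01 m and height (world z) of cork_block between -0.01 and 0.01 m and distance of each of offcut, glue_bottle, awl, wax_tin, blue_tape from where it was at the start of the episode below 0.03 m); the robot touches nothing.
It fails at once if the cabinet or its drawer pushes the tin or the block (over 1.5 N) (contact force between cabinet and filler_tin above 1.5 N or contact force between cabinet and cork_block above 1.5 N).
It fails at once if the scanner is bumped on the cabinet or drawer (over 3 N) (contact force between scanner and cabinet above 3 N).
It fails at once if a bystander is knocked away (moved over 50 mm) (distance of any of offcut, glue_bottle, awl, wax_tin, blue_tape from where it was at the start of the episode above 0.05 m).
It also fails if it takes over 69 s, if anything falls off the work surface, if the arm or the gripper's body presses on something with over 40 N, if the wrist force passes 120 N, or if a joint passes its speed limit or range.

## Robot

A 6-joint arm with a two-finger parallel gripper is mounted at the origin on a cart in front of the work surface, level with it; the furniture and walls round the work are solid. World frame = base frame: x ahead of the robot, y to its left, z up, the work surface at z = 0. Lengths are in m, angles in rad, forces in N, time in s.
With the tool pointing down it reaches from about 0.275 to 0.975 m from the base axis. Payload 8.4 kg.
Tool frame: the origin (TCP) lies where the fingers leave the gripper's body, on its centre line; the fingertips stand 88 mm ahead of it and the grasp point (between the pads) lies 69 mm ahead of it; z points along the fingers, y is the line along which they close (so a half turn about z gives the same grasp; the last joint's range is limited). The gripper opens to 92 mm and grips with 3 to 60 N. Pads are 20 mm wide; open, the fingers measure 128 mm over their backs; the gripper's body (75 mm by 189 mm) begins 69 mm behind the grasp point.
Start: joints at [1.12, 0.353, 1.633, -0, 1.155, -0.002], TCP at [0.271, 0.563, 0.303] pointing down, gripper open.
Joint ranges: [-2.63, 2.63], [-0.92, 2.1], [0.06, 2.66], [-1.3, 4.44], [0, 2.69], [-3.02, 3.02]. Speed limits (rad/s): [2.22, 2.22, 2.79, 3.14, 3.14, 3.14].

## Interface

Orientations are given as a 3x3 rotation matrix whose columns are the frame's x, y, z axes.
In Python, from bench import manip gives the robot as it stands.
- The arm moves only by the shell command python3 -m jog 'ROWS' [OPENING] [FORCE]. ROWS is JSON, a list of rows, each an object with "linear": the shift along the world's x, y, z in mm, a list of three; "delta_rot": the turn, a rotation vector about the world's x, y, z in degrees, a list of three. A call has 1 to 10 rows; each row shifts and turns the commanded pose from where the row before left it; what a row does not reach is not made up. A row lasts 1/8 s, in which the tool goes at most 62.5 mm and 10.7 degrees, less where a joint would pass 70% of its speed; a pose out of reach is approached as far as the arm can. A call is refused whole if a number of a shift passes 62.5 or a number of a turn 10.7, either way. A call with a gripper value outside its range is refused whole. OPENING is the opening in per cent of the stroke, from 0 (shut) to 100 (fully open), set as the call begins (- or left out, the last holds). The fingers move at their own pace and stop on an object; FORCE is the grip in N (left out, the last holds). Time passes only in rows, so rows that do not move let the fingers close. It gives the time, the measured TCP pose, the force, the opening and the grip force at its end, in the units of the state.
- manip.sense(): the state, without advancing time (a new reading comes with each control period).
- manip.grab_frame(name): name is "scene" or "top"; returns a dict with "img" (420x560x3 uint8, blue, green, red), "range_z" (420x560 float32, m along the optical axis (not along the pixel's ray), 0 where there is no reading), "camera_matrix" (3x3 intrinsics, pixels), "R" (3x3) and "t" (3): a world point X has camera coordinates R X + t. Camera axes: x right, y down, z forward; pixel columns grow to the right and rows downward; lengths in m; the calibration is good to about 2 mm. A picture is of the moment at which its call begins.
- manip.finish_job(): hands the job in; it is judged then, once.
The state is a dict: "time": time; "joints": joint angles; "qvel": joint speeds; "tau": joint torques, N m; "tcp_pos": TCP position; "ee_rot": TCP orientation; "force": force on the tool from outside, world axes, zero at the start; "ft_torque": the same for the moment, N m; "grip_width": finger opening in m; "grip_force": force on a finger pad.
Only numpy, scipy, OpenCV 4.12 (cv2) and the standard library are available. Lean on these libraries where they do the work, as an engineer would, in place of code of your own. Each camera call takes 0.05 s, during which the arm holds its last target. There are 200 camera calls.

## Working session

There is one attempt and no reset: what is moved stays moved. The work goes in short steps, Python scripts to look and compute and a shell command to move; the robot and the scene stay as the last step left them, time stands still between calls to the robot, and variables do not carry over. Pictures are saved under pics/ and viewed, at most 10 in all, crops included, and the job is handed in when it is done.

```bash
mkdir -p pics; cat > h.py <<'E'
import numpy as np,cv2,pickle
from bench import manip
def grab(n,save=None):
    f=manip.grab_frame(n)
    if save: cv2.imwrite('pics/'+save,f['img']); pickle.dump(f,open(save[:-4]+'.pkl','wb'))
    return f
def cloud(f):
    z=f['range_z'];K=f['camera_matrix'];v,u=np.mgrid[:z.shape[0],:z.shape[1]]
    p=np.stack([(u-K[0,2])/K[0,0]*z,(v-K[1,2])/K[1,1]*z,z],-1)
    w=(p-f['t'])@f['R']; w[z==0]=np.nan
    return w
E
python3 - <<'E'
from h import *
for n in('scene','top'):
    f=grab(n,n+'0.png');print(n,f['R'].round(3).tolist(),f['t'].round(3),f['camera_matrix'].round(1).tolist())
print(manip.sense())
E
```

```text
scene [[-0.864, 0.503, -0.008], [0.394, 0.666, -0.634], [-0.313, -0.551, -0.774]] [ 0.553 -0.107  1.642] [[489.1, 0.0, 284.2], [0.0, 489.1, 212.8], [0.0, 0.0, 1.0]]
top [[-0.027, -0.999, -0.029], [-0.987, 0.031, -0.159], [0.16, 0.025, -0.987]] [-0.075  0.602  1.496] [[418.7, 0.0, 278.9], [0.0, 418.7, 207.2], [0.0, 0.0, 1.0]]
{'time': 0.1, 'joints': array([ 1.11956948e+00,  3.53605163e-01,  1.63408236e+00,  2.15818444e-05,
        1.15521496e+00, -2.41024315e-03]), 'qvel': array([-4.32366477e-04,  1.35648796e-03, -1.23650402e-03,  2.14374297e-04,
        2.38087143e-05, -1.69783522e-03]), 'tau': array([-2.67563664e-03, -5.94909847e+01, -3.34932554e+01,  6.96602021e-02,
        1.85278879e-02, -1.61322902e-05]), 'tcp_pos': array([0.27103377, 0.56278157, 0.30201262]), 'ee_rot': array([[-9.00957416e-01,  4.33907119e-01, -5.88947536e-04],
       [ 4.33907518e-01,  9.00956657e-01, -1.17012563e-03],
       [ 2.28903632e-05, -1.30978212e-03, -9.99999142e-01]]), 'force': array([ 0.07475895, -0.56380951, -0.08298478]), 'ft_torque': array([-0.07191074,  0.03762486,  0.08051262]), 'grip_force': 0.0, 'grip_width': 0.09192691150434829}
```

View pics/scene0.png

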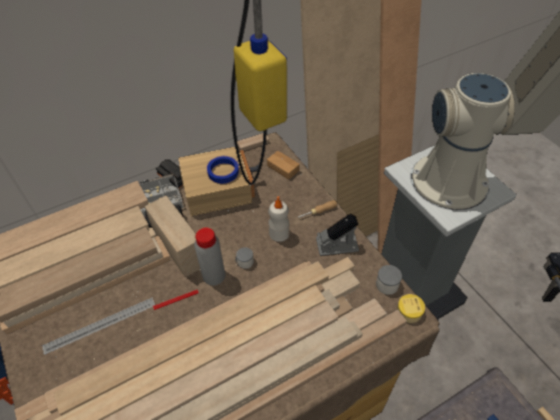

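View pics/top0.png

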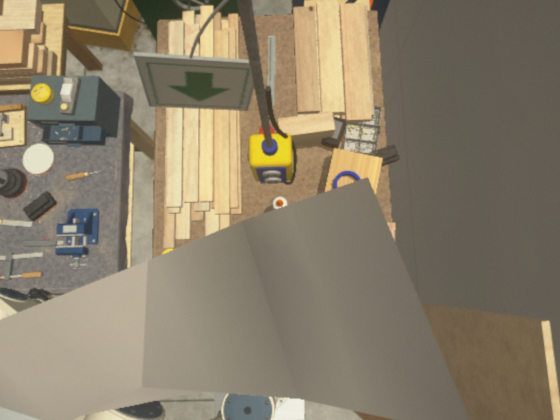

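Scene view: cabinet (218,180) with blue tape on top, brown block (283,165) ahead of it, glue bottle (279,220), awl (320,210), dock and scanner (340,235), tins at (389,279) and (245,258), wax tin (411,307). In the top view a beam hides most of the bench. Next I'll measure these and look at one close crop.

```bash
python3 - <<'E'
from h import *
f=pickle.load(open('scene0.pkl','rb'));w=cloud(f)
for n,(u,v) in dict(block=(283,162),cabtop=(200,165),cabtop2=(238,200),tape=(223,158),bottle=(279,215),awl=(325,208),scanner=(342,226),dockb=(325,247),tinA=(389,272),tinB=(245,254),wax=(411,304),off=(340,290),orange=(247,165),outl=(262,100),loop=(252,185),bench=(300,240)).items():
    print(n,(u,v),np.nanmedian(w[v-1:v+2,u-1:u+2].reshape(-1,3),0).round(3))
c=f['img'][125:330,160:440];cv2.imwrite('pics/crop.png',cv2.resize(c,None,fx=2.8,fy=2.8,interpolation=cv2.INTER_CUBIC))
# clusters of height from x<.8 
b=(w[...,2]>.012)&(w[...,2]<.25)&(w[...,0]>.36)&(w[...,0]<1.05)&(w[...,1]>-.55)&(w[...,1]<.4)
n,l,s,c=cv2.connectedComponentsWithStats(b.astype(np.uint8))
for i in range(1,n):
    if s[i,4]>40:
        p=w[l==i];print(s[i],'min',p.min(0).round(3),'max',p.max(0).round(3))
E
```

```text
block (283, 162) [ 0.452 -0.33   0.037]
cabtop (200, 165) [ 0.716 -0.404  0.094]
cabtop2 (238, 200) [ 0.657 -0.262  0.03 ]
tape (223, 158) [ 0.646 -0.375  0.116]
bottle (279, 215) [ 0.613 -0.074  0.126]
awl (325, 208) [ 0.434 -0.099  0.018]
scanner (342, 226) [0.471 0.039 0.104]
dockb (325, 247) [0.516 0.03  0.025]
tinA (389, 272) [0.426 0.209 0.056]
tinB (245, 254) [ 0.737 -0.057  0.042]
wax (411, 304) [0.429 0.311 0.04 ]
off (340, 290) [0.564 0.175 0.032]
orange (247, 165) [ 0.582 -0.338  0.082]
outl (262, 100) [ 0.663 -0.04   0.57 ]
loop (252, 185) [ 0.606 -0.258  0.072]
bench (300, 240) [ 0.558 -0.043  0.002]
[   94   133   169   151 12180] min [ 0.435 -0.547  0.012] max [ 1.05  -0.025  0.25 ]
[267 151  33  27 511] min [ 0.408 -0.388  0.012] max [ 0.493 -0.274  0.052]
[269 196  21  45 721] min [ 0.573 -0.123  0.012] max [ 0.634 -0.063  0.175]
[298 200  40  18 196] min [ 0.387 -0.119  0.013] max [ 0.523 -0.09   0.032]
[ 317  213   43   41 1021] min [ 0.413 -0.019  0.012] max [0.536 0.081 0.136]
[236 247  18  20 284] min [ 0.715 -0.083  0.012] max [ 0.764 -0.032  0.051]
[  157   257   268   163 22492] min [0.393 0.049 0.012] max [1.05  0.349 0.085]
[377 265  25  28 558] min [0.395 0.183 0.012] max [0.462 0.249 0.064]
```

View pics/crop.png

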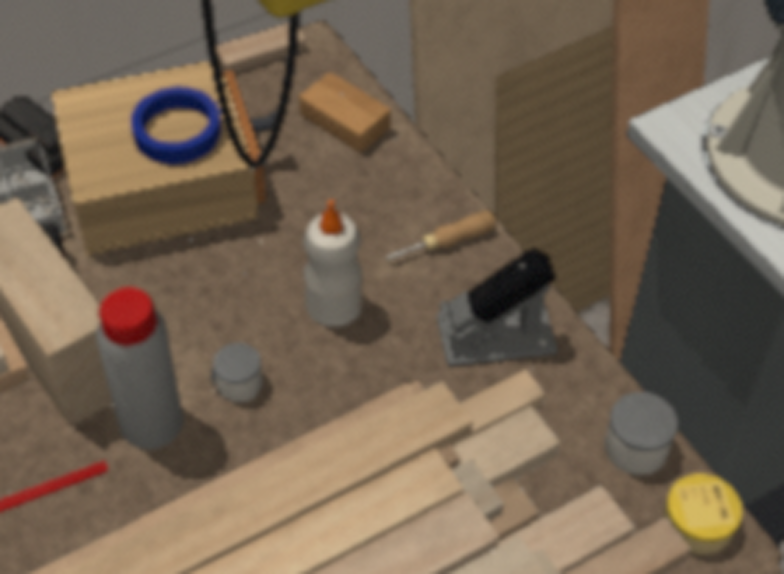

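Crop: the block at crop (345,110) stands before the drawer pull (crop 262,122); the scanner is at crop (510,285) in its dock. There are two tins: the large one at crop (640,430) measures 66 mm across and 54 mm high, matching the description, and the smaller one at (238,372) is a decoy. So the cork block is what stands in the path. Next I'll fit the poses.

```bash
cat >> h.py <<'E'
def rect(p):
    (cx,cy),(a,b),ang=cv2.minAreaRect((p[:,:2]*1000).astype(np.float32));return np.round([cx,cy,a,b,ang],1)
def sel(w,lo,hi):
    m=np.all((w>np.array(lo))&(w<np.array(hi)),-1);return w[m],m
E
python3 - <<'E'
from h import *
f=pickle.load(open('scene0.pkl','rb'));w=cloud(f);im=f['img']
p,_=sel(w,(.55,-.52,.087),(.85,-.22,.097));print('cabtop',rect(p),len(p))
p,_=sel(w,(.40,-.40,.028),(.50,-.26,.045));print('block',rect(p),len(p))
print('blk z',np.median(p[:,2]))
p,_=sel(w,(.41,-.03,.012),(.54,.09,.14));print('dock all',rect(p))
hsv=cv2.cvtColor(im,cv2.COLOR_BGR2HSV)
p,m=sel(w,(.40,-.05,.03),(.56,.1,.15));
q=w[m&(im.max(-1)<60)];print('scanner dark',len(q),rect(q),q.min(0),q.max(0)); u,s,vt=np.linalg.svd(q-q.mean(0),full_matrices=False);print(vt[0],q.mean(0),s)
p,_=sel(w,(.41,-.03,-.004),(.56,.09,.02))
p,_=sel(w,(.41,-.04,.006),(.56,.09,.014));print('dockbase',rect(p),len(p))
# drawer front / pull
p,m=sel(w,(.5,-.42,.015),(.60,-.22,.085));
print(len(p),rect(p)); 
for z in (.02,.035,.05,.065,.075):
    q=p[abs(p[:,2]-z)<.008]; print(z,len(q),q.min(0).round(3) if len(q) else'',q.max(0).round(3) if len(q) else'', rect(q))
p,m=sel(w,(.49,-.40,.035),(.575,-.24,.085));print('pull?',p[p[:,0].argsort()][:25].round(3).tolist())
p,_=sel(w,(.4,-.53,.01),(.85,-.42,.03));print('offcut',rect(p),len(p))
E
```

```text
cabtop [ 685.3 -361.   188.8  205.9   75.2] 1879
block [ 450.1 -332.7   62.8  106.7   16.4] 405
blk z 0.03628328051287529
dock all [474.   34.6  59.3 121.5  62.6]
scanner dark 537 [467.7  32.7  43.1  85.5  72.2] [0.42360694 0.00418952 0.03117093] [0.51497037 0.06150215 0.13560292]
[ 0.56223519 -0.15581883 -0.81216506] [0.46739815 0.03865668 0.09043382] [0.68387611 0.39351045 0.19337794]
dockbase [485.7  26.9 144.8 129.1   6.6] 345
142 [ 568.5 -329.2  156.1   44.6   75.5]
0.02 0   [0. 0. 0. 0. 0.]
0.035 1 [ 0.6   -0.26   0.041] [ 0.6   -0.26   0.041] [ 599.8 -259.7    0.     0.     0. ]
0.05 6 [ 0.559 -0.327  0.049] [ 0.599 -0.26   0.058] [ 585.9 -294.4   71.8   16.3   56.6]
0.065 45 [ 0.549 -0.338  0.058] [ 0.6   -0.257  0.073] [ 582.4 -298.9   90.5   25.9   59.6]
0.075 81 [ 0.545 -0.41   0.067] [ 0.6   -0.277  0.083] [ 566.  -339.   135.8   44.6   75.5]
pull? [[0.491, -0.371, 0.035], [0.491, -0.364, 0.041], [0.545, -0.331, 0.073], [0.548, -0.325, 0.075], [0.549, -0.33, 0.071], [0.552, -0.326, 0.067], [0.552, -0.333, 0.071], [0.552, -0.325, 0.073], [0.554, -0.323, 0.066], [0.555, -0.335, 0.065], [0.555, -0.327, 0.073], [0.555, -0.327, 0.068], [0.556, -0.318, 0.067], [0.557, -0.322, 0.069], [0.558, -0.335, 0.067], [0.558, -0.321, 0.061], [0.559, -0.32, 0.067], [0.559, -0.326, 0.067], [0.559, -0.32, 0.058], [0.559, -0.326, 0.062], [0.56, -0.324, 0.073], [0.562, -0.327, 0.072], [0.562, -0.322, 0.058], [0.563, -0.394, 0.08], [0.563, -0.318, 0.066]]
offcut [ 6.282e+02 -4.785e+02  4.426e+02  1.055e+02  5.000e-01] 445
```

```bash
python3 - <<'E'
from h import *
f=pickle.load(open('scene0.pkl','rb'));w=cloud(f);im=f['img']
for u,v in [(345,80),(330,120),(360,180),(400,80),(400,200)]: print((u,v),w[v,u].round(3))
hsv=cv2.cvtColor(im,cv2.COLOR_BGR2HSV)
m=cv2.inRange(hsv,(20,120,80),(35,255,255))>0
p=w[m&(w[...,2]>.35)];p=p[np.isfinite(p).all(1)];print('box',np.percentile(p,[2,50,98],axis=0).round(3))
p,_=sel(w,(.4,-.55,.008),(.66,-.42,.03));print('right things',rect(p),len(p),p.min(0),p.max(0))
sub=w[130:160,235:275];zz=sub[...,2]
for v in range(134,152,3):print(v,[tuple(w[v,u].round(3)) for u in range(238,274,8)])
dark=(im.max(-1)<40);p=w[dark&(np.abs(w[...,0]-.6)<.15)&(w[...,2]>.14)&(w[...,2]<.7)];
p=p[(p[:,1]>-.3)&(p[:,1]<.1)];print('cable',len(p),np.percentile(p,[0,5,50,95],axis=0).round(3))
# dock yaw from scanner dark top view: PCA of base edge
E
```

```text
(345, 80) [ 0.094 -0.495  0.133]
(330, 120) [ 0.158 -0.479 -0.015]
(360, 180) [ 0.006 -0.425 -0.382]
(400, 80) [-0.081 -0.395  0.13 ]
(400, 200) [ 0.111 -0.087 -0.12 ]
box [[ 0.607 -0.126  0.496]
 [ 0.66  -0.044  0.595]
 [ 0.679 -0.038  0.653]]
right things [ 471.3 -475.2  131.4   93.9    5. ] 288 [ 0.40706405 -0.51987846  0.00804481] [ 0.53814482 -0.42400136  0.02716445]
134 [(np.float64(0.491), np.float64(-0.6), np.float64(-0.027)), (np.float64(0.459), np.float64(-0.599), np.float64(-0.041)), (np.float64(0.426), np.float64(-0.599), np.float64(-0.055)), (np.float64(0.44), np.float64(-0.5), np.float64(0.026)), (np.float64(0.403), np.float64(-0.51), np.float64(0.002))]
137 [(np.float64(0.494), np.float64(-0.597), np.float64(-0.039)), (np.float64(0.46), np.float64(-0.599), np.float64(-0.056)), (np.float64(0.468), np.float64(-0.51), np.float64(0.018)), (np.float64(0.448), np.float64(-0.485), np.float64(0.027)), (np.float64(0.411), np.float64(-0.494), np.float64(0.003))]
140 [(np.float64(0.492), np.float64(-0.605), np.float64(-0.06)), (np.float64(0.503), np.float64(-0.506), np.float64(0.
[... 503 characters left out ...]
64(0.685), np.float64(-0.146), np.float64(0.367)), (np.float64(0.519), np.float64(-0.473), np.float64(0.027)), (np.float64(0.487), np.float64(-0.477), np.float64(0.009)), (np.float64(0.631), np.float64(-0.119), np.float64(0.363)), (np.float64(0.436), np.float64(-0.451), np.float64(0.005))]
149 [(np.float64(0.685), np.float64(-0.148), np.float64(0.355)), (np.float64(0.516), np.float64(-0.483), np.float64(0.003)), (np.float64(0.493), np.float64(-0.464), np.float64(0.008)), (np.float64(0.632), np.float64(-0.119), np.float64(0.353)), (np.float64(0.441), np.float64(-0.442), np.float64(0.0))]
cable 340 [[ 0.624 -0.151  0.224]
 [ 0.628 -0.149  0.255]
 [ 0.682 -0.137  0.463]
 [ 0.691 -0.113  0.685]]
```

```bash
python3 -m jog '[{"linear":[10,-50,0],"delta_rot":[0,0,-2.7]},{"linear":[10,-50,0],"delta_rot":[0,0,-2.7]},{"linear":[10,-50,0],"delta_rot":[0,0,-2.7]},{"linear":[10,-50,0],"delta_rot":[0,0,-2.7]},{"linear":[10,-50,0],"delta_rot":[0,0,-2.7]},{"linear":[10,-50,0],"delta_rot":[0,0,-2.7]},{"linear":[10,-50,0],"delta_rot":[0,0,-2.7]},{"linear":[10,-50,0],"delta_rot":[0,0,-2.7]},{"linear":[10,-50,0],"delta_rot":[0,0,-2.7]}]' 100 20
python3 -m jog '[{"linear":[10,-50,-6],"delta_rot":[0,0,-2.7]},{"linear":[10,-50,-6],"delta_rot":[0,0,-2.7]},{"linear":[10,-50,-6],"delta_rot":[0,0,-2.7]},{"linear":[10,-50,-6],"delta_rot":[0,0,-2.7]},{"linear":[10,-50,-6],"delta_rot":[0,0,-2.7]},{"linear":[10,-50,-6],"delta_rot":[0,0,-2.7]},{"linear":[10,-50,-6],"delta_rot":[0,0,-2.7]},{"linear":[10,-50,-6],"delta_rot":[0,0,-2.7]},{"linear":[10,-46,-6],"delta_rot":[0,0,-2]},{"linear":[0,0,0],"delta_rot":[0,0,0]}]'
python3 - <<'E'
from h import *
s=manip.sense();print(s['tcp_pos'],s['ee_rot'].round(3))
f=grab('top','top1.png');w=cloud(f);print(manip.sense()['time'])
E
```

```text
time: 1.23
tcp_pos: [0.3611, 0.1115, 0.3027]
ee_rot: [[-0.642, 0.767, 0.0], [0.767, 0.642, 0.0], [-0.0, 0.0, -1.0]]
force: [0.7, -0.1, 0.4]
grip_width: 0.0917
grip_force: 0.0
time: 2.48
tcp_pos: [0.4512, -0.3353, 0.2478]
ee_rot: [[-0.279, 0.96, -0.0], [0.96, 0.279, -0.0], [0.0, -0.0, -1.0]]
force: [0.3, 0.1, -0.3]
grip_width: 0.0917
grip_force: 0.0
[ 0.4512431  -0.33532653  0.247772  ] [[-0.279  0.96  -0.   ]
 [ 0.96   0.279 -0.   ]
 [ 0.    -0.    -1.   ]]
2.525
```

View pics/top1.png

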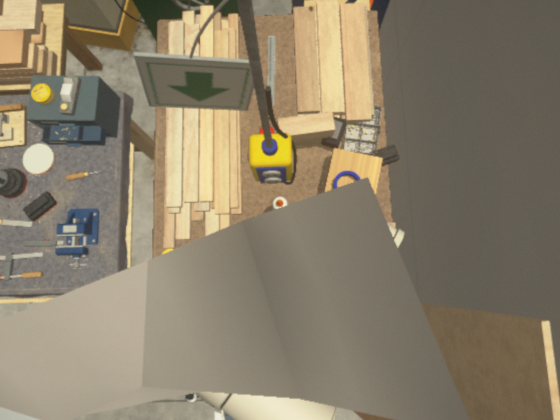

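Top view: the beam at centre still hides the near bench, so I'll rely on the scene camera. The hand is over the block, so I'll go down and grip it.

```bash
python3 -m jog '[{"linear":[0,1,-40],"delta_rot":[0,0,0]},{"linear":[0,1,-40],"delta_rot":[0,0,0]},{"linear":[0,0,-35],"delta_rot":[0,0,0]},{"linear":[0,0,-25],"delta_rot":[0,0,0]},{"linear":[0,0,-14],"delta_rot":[0,0,0]},{"linear":[0,0,0],"delta_rot":[0,0,0]}]' 100 20
python3 -m jog '[{"linear":[0,0,0],"delta_rot":[0,0,0]},{"linear":[0,0,0],"delta_rot":[0,0,0]},{"linear":[0,0,0],"delta_rot":[0,0,0]},{"linear":[0,0,0],"delta_rot":[0,0,0]},{"linear":[0,0,0],"delta_rot":[0,0,0]}]' 50 20
```

```text
time: 3.28
tcp_pos: [0.4508, -0.33, 0.0943]
ee_rot: [[-0.283, 0.959, -0.001], [0.959, 0.283, 0.001], [0.001, -0.001, -1.0]]
force: [0.1, 0.3, 0.2]
grip_width: 0.0917
grip_force: 0.0
time: 3.9
tcp_pos: [0.4513, -0.3311, 0.0951]
ee_rot: [[-0.282, 0.959, 0.0], [0.959, 0.282, -0.0], [-0.0, 0.0, -1.0]]
force: [-0.2, 0.5, 6.1]
grip_width: 0.0582
grip_force: 19.9
```

```bash
python3 -m jog '[{"linear":[0,0,15],"delta_rot":[0,0,0]},{"linear":[0,0,40],"delta_rot":[0,0,0]},{"linear":[0,10,20],"delta_rot":[0,0,9.8]},{"linear":[5,28,0],"delta_rot":[0,0,9.8]},{"linear":[10,30,0],"delta_rot":[0,0,9.8]},{"linear":[10,30,0],"delta_rot":[0,0,9.8]},{"linear":[7,30,0],"delta_rot":[0,0,9.8]},{"linear":[2,25,0],"delta_rot":[0,0,9.8]},{"linear":[0,0,0],"delta_rot":[0,0,0]}]'
python3 - <<'E'
from h import *
grab('scene','s2.png');f=pickle.load(open('s2.pkl','rb'))
cv2.imwrite('pics/s2c.png',cv2.resize(f['img'][100:300,160:400],None,fx=3,fy=3,interpolation=cv2.INTER_CUBIC))
E
```

```text
time: 5.03
tcp_pos: [0.4852, -0.1767, 0.1703]
ee_rot: [[-0.967, 0.254, 0.0], [0.254, 0.967, 0.0], [-0.0, 0.0, -1.0]]
force: [1.2, 0.4, -1.4]
grip_width: 0.0585
grip_force: 19.9
```

View pics/s2c.png

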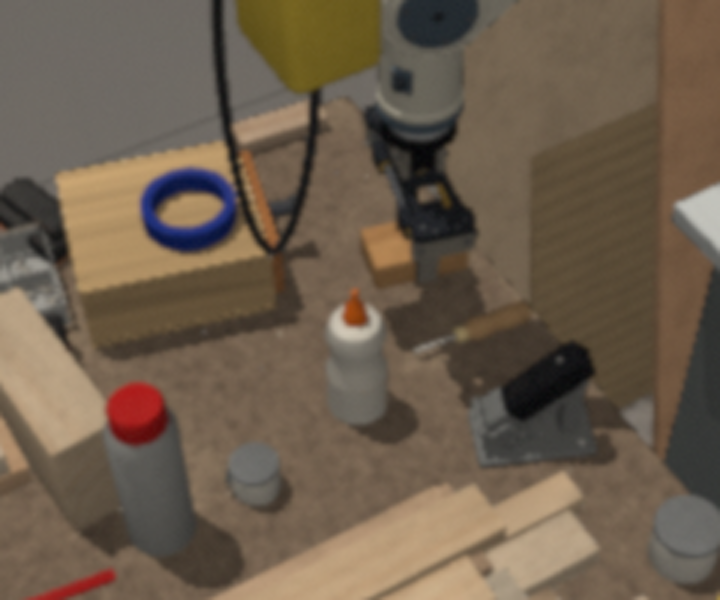

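The picture shows the block held level above the free spot between awl and cabinet. Setting it down, then over to the pull.

```bash
python3 -m jog '[{"linear":[0,-1,-30],"delta_rot":[0,0,0]},{"linear":[0,0,-25],"delta_rot":[0,0,0]},{"linear":[0,0,-12],"delta_rot":[0,0,0]},{"linear":[0,0,-7],"delta_rot":[0,0,0]},{"linear":[0,0,0],"delta_rot":[0,0,0]}]'
python3 -m jog '[{"linear":[0,0,0],"delta_rot":[0,0,0]},{"linear":[0,0,0],"delta_rot":[0,0,0]},{"linear":[0,0,0],"delta_rot":[0,0,0]},{"linear":[0,0,20],"delta_rot":[0,0,0]},{"linear":[0,0,40],"delta_rot":[0,0,0]},{"linear":[0,0,40],"delta_rot":[0,0,0]},{"linear":[10,-30,0],"delta_rot":[0,0,0]},{"linear":[15,-40,0],"delta_rot":[0,0,0]},{"linear":[20,-40,0],"delta_rot":[0,0,0]},{"linear":[15,-36,0],"delta_rot":[0,0,0]}]' 78
python3 - <<'E'
from h import *
f=grab('scene','s3.png');w=cloud(f)
p,_=sel(w,(.38,-.27,.026),(.56,-.11,.046));print('block',rect(p),len(p))
p,m=sel(w,(.49,-.40,.035),(.57,-.28,.076));print(len(p),p[p[:,0].argsort()][:20].round(3).tolist())
s=manip.sense();print(s['tcp_pos'],s['time'])
E
```

```text
time: 5.7
tcp_pos: [0.4854, -0.1793, 0.0959]
ee_rot: [[-0.967, 0.257, 0.0], [0.257, 0.967, -0.0], [-0.0, -0.0, -1.0]]
force: [-0.7, -0.4, 0.0]
grip_width: 0.0577
grip_force: 19.9
time: 6.95
tcp_pos: [0.5458, -0.3262, 0.1959]
ee_rot: [[-0.967, 0.256, 0.0], [0.256, 0.967, -0.0], [-0.001, -0.0, -1.0]]
force: [0.2, 0.7, -0.6]
grip_width: 0.0715
grip_force: 0.0
block [ 465.4 -160.4   92.2  152.1   77.2] 494
34 [[0.547, -0.327, 0.073], [0.548, -0.341, 0.062], [0.551, -0.327, 0.075], [0.552, -0.326, 0.072], [0.553, -0.33, 0.069], [0.553, -0.323, 0.066], [0.554, -0.321, 0.073], [0.554, -0.322, 0.063], [0.555, -0.334, 0.066], [0.555, -0.326, 0.069], [0.557, -0.323, 0.063], [0.557, -0.322, 0.069], [0.559, -0.333, 0.069], [0.559, -0.319, 0.063], [0.559, -0.325, 0.072], [0.56, -0.325, 0.067], [0.56, -0.319, 0.059], [0.561, -0.329, 0.07], [0.562, -0.322, 0.067], [0.562, -0.321, 0.063]]
[ 0.54757356 -0.33016074  0.19629816] 7.0
```

```bash
python3 -m jog '[{"linear":[2,3,-25],"delta_rot":[0,0,0]},{"linear":[0,0,-25],"delta_rot":[0,0,0]},{"linear":[0,0,-19],"delta_rot":[0,0,0]},{"linear":[0,0,0],"delta_rot":[0,0,0]}]'
python3 -m jog '[{"linear":[0,0,0],"delta_rot":[0,0,0]},{"linear":[0,0,0],"delta_rot":[0,0,0]},{"linear":[0,0,0],"delta_rot":[0,0,0]},{"linear":[0,0,0],"delta_rot":[0,0,0]},{"linear":[0,0,0],"delta_rot":[0,0,0]}]' 5 30
```

```text
time: 7.5
tcp_pos: [0.5464, -0.3213, 0.1253]
ee_rot: [[-0.967, 0.256, -0.002], [0.256, 0.967, 0.001], [0.003, 0.001, -1.0]]
force: [-0.6, -0.0, 0.2]
grip_width: 0.0716
grip_force: 0.0
time: 8.12
tcp_pos: [0.5469, -0.324, 0.127]
ee_rot: [[-0.967, 0.254, 0.0], [0.254, 0.967, -0.004], [-0.001, -0.004, -1.0]]
force: [-3.4, -7.9, -1.6]
grip_width: 0.0247
grip_force: 30.0
```

```bash
python3 -m jog '[{"linear":[-8,1.1,0],"delta_rot":[0,0,0]},{"linear":[-16,4.2,0],"delta_rot":[0,0,0]},{"linear":[-20,5.3,0],"delta_rot":[0,0,0]},{"linear":[-20,5.3,0],"delta_rot":[0,0,0]}]'
python3 -m jog '[{"linear":[-20,5.3,0],"delta_rot":[0,0,0]},{"linear":[-20,5.3,0],"delta_rot":[0,0,0]},{"linear":[-16,4.2,0],"delta_rot":[0,0,0]},{"linear":[-10,2.7,0],"delta_rot":[0,0,0]},{"linear":[-8,2.1,0],"delta_rot":[0,0,0]},{"linear":[0,0,0],"delta_rot":[0,0,0]}]'
```

```text
time: 8.62
tcp_pos: [0.4832, -0.3077, 0.127]
ee_rot: [[-0.967, 0.255, 0.002], [0.255, 0.967, -0.003], [-0.003, -0.003, -1.0]]
force: [-1.0, -10.9, -3.8]
grip_width: 0.025
grip_force: 30.0
time: 9.38
tcp_pos: [0.4124, -0.2893, 0.1273]
ee_rot: [[-0.967, 0.256, 0.008], [0.256, 0.967, -0.006], [-0.01, -0.004, -1.0]]
force: [11.3, -13.6, -18.7]
grip_width: 0.0248
grip_force: 30.0
```

```bash
python3 -m jog '[{"linear":[-4,1,0],"delta_rot":[0,0,0]},{"linear":[0,0,0],"delta_rot":[0,0,0]},{"linear":[0,0,0],"delta_rot":[0,0,0]}]'
python3 -m jog '[{"linear":[0,0,0],"delta_rot":[0,0,0]},{"linear":[0,0,0],"delta_rot":[0,0,0]},{"linear":[0,0,0],"delta_rot":[0,0,0]},{"linear":[0,0,15],"delta_rot":[0,0,0]},{"linear":[0,0,40],"delta_rot":[0,0,0]},{"linear":[0,0,50],"delta_rot":[0,0,0]},{"linear":[-10,40,40],"delta_rot":[0,0,0]},{"linear":[0,50,30],"delta_rot":[0,0,0]},{"linear":[0,50,0],"delta_rot":[0,0,0]},{"linear":[0,50,0],"delta_rot":[0,0,0]}]' 65
python3 - <<'E'
from h import *
grab('scene','s4.png');f=pickle.load(open('s4.pkl','rb'));w=cloud(f);im=f['img']
cv2.imwrite('pics/s4c.png',cv2.resize(im[130:280,180:380],None,fx=4,fy=4,interpolation=cv2.INTER_CUBIC))
s=manip.sense();print(s['tcp_pos'],s['time'])
E
```

```text
time: 9.75
tcp_pos: [0.411, -0.289, 0.1276]
ee_rot: [[-0.967, 0.256, 0.013], [0.256, 0.967, -0.008], [-0.014, -0.005, -1.0]]
force: [21.5, -11.9, -23.9]
grip_width: 0.0248
grip_force: 30.0
time: 11.0
tcp_pos: [0.3949, -0.094, 0.3033]
ee_rot: [[-0.967, 0.256, 0.002], [0.256, 0.967, -0.001], [-0.003, 0.0, -1.0]]
force: [0.4, 0.4, 0.5]
grip_width: 0.0596
grip_force: 0.0
[ 0.39405738 -0.08987355  0.30274769] 11.05
```

View pics/s4c.png

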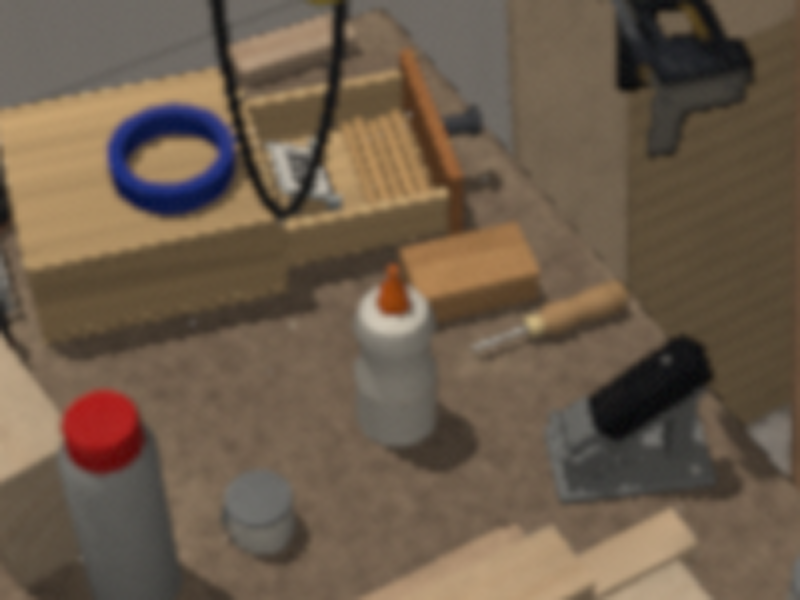

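The drawer is out to its stop, the block stands clear beside it, and the card is at crop (300,172), i.e. pixel (255,173), with the cable partly in front. Next I'll measure the card plane and the scanner pose.

```bash
cat > m.py <<'E'
from h import *
from scipy.optimize import least_squares
fs=[grab('scene') for _ in range(4)];
fs.append(pickle.load(open('s4.pkl','rb')))
W=np.array([cloud(f) for f in fs]);im=fs[0]['img']
pickle.dump((W,im),open('w.pkl','wb'))
w=np.nanmedian(W,0)
hsv=cv2.cvtColor(im,cv2.COLOR_BGR2HSV)
yaw=np.radians(-14.6);c=np.array([.687,-.3615,0]);R=np.array([[np.cos(yaw),-np.sin(yaw),0],[np.sin(yaw),np.cos(yaw),0],[0,0,1]])
l=(w-c)@R
m=(l[...,0]>-.19)&(l[...,0]<-.095)&(abs(l[...,1])<.066)&(l[...,2]>.012)&(l[...,2]<.09)
lm=m&(hsv[...,1]<70)
print('n',m.sum(),lm.sum())
q=l[lm];print(np.c_[np.argwhere(lm)[:,::-1],(q*1000).round(),hsv[lm][:,1:]][::3].astype(int).tolist())
# scanner
def boxsd(p,h):
    d=abs(p)-h;return np.linalg.norm(np.maximum(d,0),axis=1)+np.minimum(d.max(1),0)
s=(w[...,0]>.39)&(w[...,0]<.58)&(w[...,1]>-.05)&(w[...,1]<.11)&(w[...,2]>.055)&(w[...,2]<.15)
# black, on-axis upper portion
s1=s&(im.max(-1)<70);p=w[s1];print('scanner pts',len(p))
def loc(x,p):
    cy,sy=np.cos(x[2]),np.sin(x[2]);b=np.array([cy,sy,0])*.70711+np.array([0,0,-.70711]);y=np.array([-sy,cy,0]);z=np.cross(b,y)
    return (p-np.array([x[0],x[1],.078]))@np.c_[b,y,z]
r=least_squares(lambda x:boxsd(loc(x,p),np.array([.060,.017,.015])),[.467,.035,-.3],loss='soft_l1',f_scale=.002)
print(r.x,np.degrees(r.x[2]),np.median(abs(r.fun)));k=loc(r.x,p);print(np.percentile(k,[2,50,98],axis=0).round(3))
E
python3 m.py
```

```text
n 423 147
[[258, 164, -151, -36, 43, 63, 114], [249, 165, -124, -59, 23, 65, 130], [246, 166, -113, -60, 21, 61, 129], [249, 166, -118, -26, 53, 34, 166], [252, 166, -128, -25, 51, 45, 160], [256, 166, -146, -48, 23, 68, 162], [248, 167, -113, -19, 56, 29, 169], [251, 167, -123, -19, 53, 26, 159], [254, 167, -134, -24, 45, 38, 160], [257, 167, -145, -26, 40, 30, 126], [249, 168, -116, -14, 55, 26, 184], [252, 168, -126, -17, 49, 23, 124], [255, 168, -136, -19, 44, 28, 129], [248, 169, -111, -10, 55, 38, 163], [251, 169, -121, -10, 53, 26, 156], [254, 169, -132, -16, 44, 22, 94], [257, 169, -142, -17, 41, 22, 80], [250, 170, -117, -6, 53, 26, 183], [253, 170, -127, -8, 48, 24, 106], [256, 170, -137, -9, 45, 21, 73], [250, 171, -115, 1, 56, 25, 181], [253, 171, -126, -1, 51, 24, 108], [256, 171, -136, -3, 46, 20, 75], [250, 172, -115, 4, 54, 23, 175], [253, 172, -125, 3, 50, 26, 109], [256, 172, -135, 0, 45, 23, 77], [250, 173, -114, 6, 52, 24, 167], [253, 173, -124, 6, 50, 25, 122], [260, 173, -148, 3, 39, 28, 145], [250, 174, -112, 15, 56, 24, 160], [253, 174, -122, 14, 53, 26, 127], [260, 174, -147, 8, 40, 26, 157], [250, 175, -112, 16, 53, 23, 154], [253, 175, -121, 17, 52, 26, 148], [260, 175, -146, 12, 40, 27, 173], [250, 176, -111, 22, 55, 35, 147], [253, 176, -120, 23, 53, 27, 162], [260, 176, -144, 18, 41, 26, 179], [250, 177, -114, -4, 23, 52, 141], [253, 177, -119, 26, 52, 24, 130], [261, 177, -146, 24, 42, 24, 161], [252, 178, -115, 30, 52, 41, 113], [259, 178, -138, 28, 44, 22, 141], [262, 178, -149, 28, 40, 24, 125], [258, 179, -138, 12, 22, 43, 102], [261, 179, -145, 30, 39, 20, 113], [264, 179, -153, 36, 42, 36, 141], [262, 180, -146, 37, 40, 20, 103], [262, 181, -146, 36, 35, 35, 87]]
scanner pts 514
[ 0.47134361  0.02704239 -0.37670761] -21.58375600551016 0.0010228082654792203
[[-0.062 -0.013 -0.033]
 [-0.019  0.013  0.013]
 [ 0.031  0.018  0.018]]
```

```bash
cat > m2.py <<'E'
from h import *
from scipy.optimize import least_squares
W,im=pickle.load(open('w.pkl','rb'));w=np.nanmedian(W,0);hsv=cv2.cvtColor(im,cv2.COLOR_BGR2HSV)
yaw=np.radians(-14.6);c=np.array([.687,-.3615,0]);cy,sy=np.cos(yaw),np.sin(yaw);R=np.array([[cy,-sy,0],[sy,cy,0],[0,0,1]])
l=(w-c)@R
lm=(l[...,0]>-.16)&(l[...,0]<-.105)&(abs(l[...,1])<.035)&(l[...,2]>.033)&(l[...,2]<.065)&(hsv[...,1]<45)
q=l[lm];
r=least_squares(lambda x:q[:,2]-(x[0]+x[1]*(q[:,0]+.13)+x[2]*q[:,1]),[.045,.4,0],loss='soft_l1',f_scale=.002)
n=np.array([-r.x[1],-r.x[2],1]);n/=np.linalg.norm(n)
print('card',len(q),np.percentile(q,[2,50,98],axis=0).round(3),'elev',np.degrees(np.arcsin(n[2])),n,r.x,np.median(abs(r.fun)))
in_=abs(r.fun)<.005;q=q[in_];print(q.min(0),q.max(0),rect(q))
def boxsd(p,h):
    d=abs(p)-h;return np.linalg.norm(np.maximum(d,0),axis=1)+np.minimum(d.max(1),0)
s=(w[...,0]>.39)&(w[...,0]<.58)&(w[...,1]>-.05)&(w[...,1]<.11)&(w[...,2]>.05)&(w[...,2]<.15)
p=w[s&(im.max(-1)<110)]
def loc(x,p):
    cy,sy=np.cos(x[2]),np.sin(x[2]);b=np.array([cy,sy,0])*.70711+np.array([0,0,-.70711]);y=np.array([-sy,cy,0]);z=np.cross(b,y)
    return (p-np.array([x[0],x[1],.078]))@np.c_[b,y,z]
x=np.array([.471,.027,-.376]);h=np.array([.060,.017,.015])
for i in range(4):
    k=p[np.all(abs(loc(x,p))<h+.004,1)]
    x=least_squares(lambda x:boxsd(loc(x,k),h),x,loss='soft_l1',f_scale=.001).x;print(len(k),x.round(4),np.degrees(x[2]).round(2),np.median(abs(boxsd(loc(x,k),h))))
k=loc(x,k)
print(np.percentile(k,[2,50,98],axis=0).round(3)); t=k[abs(k[:,2])<.012];print('flank',np.polyfit(t[:,0],t[:,1],1),'n',len(t))
E
python3 m2.py
```

```text
card 113 [[-0.15  -0.026  0.036]
 [-0.126  0.003  0.05 ]
 [-0.111  0.033  0.056]] elev 64.86234096869318 [-0.42465109  0.0110388   0.90528979] [ 0.04760226  0.46907752 -0.01219367] 0.0008764350697313961
[-0.1504871  -0.03205788  0.03612823] [-0.11052577  0.03390787  0.05685757] [-1.305e+02  1.000e+00  3.990e+01  6.600e+01  1.000e-01]
550 [ 0.472   0.0266 -0.3929] -22.51 0.0008303766099470025
551 [ 0.4721  0.0265 -0.3944] -22.6 0.0008160238893044833
551 [ 0.4721  0.0265 -0.3944] -22.6 0.0008160238893044833
551 [ 0.4721  0.0265 -0.3944] -22.6 0.0008160238893044833
[[-0.063 -0.014 -0.013]
 [-0.013  0.011  0.014]
 [ 0.051  0.018  0.018]]
flank [0.09855301 0.01644257] n 212
```

```bash
cat >> m2.py <<'E'
print('---')
for lim in (.03,.02):
  x=np.array([.471,.027,-.34])
  for i in range(6):
    a=loc(x,p);m=np.all(abs(a)<h+.005,1)&(a[:,0]<lim);k=p[m]
    x=least_squares(lambda x:boxsd(loc(x,k),h),x,loss='soft_l1',f_scale=.001).x
  a=loc(x,k);t=a[(abs(a[:,2])<.011)&(a[:,1]>.01)&(abs(a[:,0])<.045)];u=a[(a[:,2]>.011)&(abs(a[:,0])<.045)]
  print(len(k),x.round(4),np.degrees(x[2]).round(2),'flank',len(t),np.polyfit(t[:,0],t[:,1],1),'top',np.polyfit(u[:,0],u[:,2],1),'yrange top',np.percentile(u[:,1],[3,97]))
# dock base edges: points z 6..14mm
b=w[(w[...,2]>.005)&(w[...,2]<.013)&(w[...,0]>.40)&(w[...,0]<.56)&(w[...,1]>.0)&(w[...,1]<.10)]
# near (+y) base edge: max y for x bins
for x0 in np.arange(.42,.55,.015):
    g=b[abs(b[:,0]-x0)<.0075]
    if len(g): print(x0.round(3),g[:,1].max().round(4),len(g))
x=np.array([.4715,.0275,np.radians(-20)]);
E
python3 m2.py | sed -n '/---/,$p'
```

```text
---
470 [ 0.4719  0.0267 -0.3863] -22.14 flank 112 [-0.00486599  0.01702639] top [0.01187928 0.01536282] yrange top [-0.01380713  0.01698473]
430 [ 0.4719  0.0268 -0.387 ] -22.18 flank 99 [-0.00626019  0.01702316] top [0.02043161 0.01558656] yrange top [-0.01377301  0.01698618]
0.42 0.0787 20
0.435 0.0799 27
0.45 0.077 48
0.465 0.0747 34
0.48 0.0635 33
0.495 0.0795 31
0.51 0.0527 28
0.525 0.0524 53
0.54 0.0617 12
```

```bash
python3 -m jog '[{"linear":[18,30,0],"delta_rot":[0,0,-1.8]},{"linear":[18,30,0],"delta_rot":[0,0,-1.8]},{"linear":[18,30,0],"delta_rot":[0,0,-1.8]},{"linear":[18,29,0],"delta_rot":[0,0,-1.8]},{"linear":[0,0,-40],"delta_rot":[0,0,0]},{"linear":[0,0,-30],"delta_rot":[0,0,0]},{"linear":[0,0,0],"delta_rot":[0,0,0]}]' 70
python3 - <<'E'
from h import *
f=grab('scene','s5.png');print(manip.sense()['tcp_pos'],manip.sense()['ee_rot'].round(3).tolist())
cv2.imwrite('pics/s5c.png',cv2.resize(f['img'][150:280,270:400],None,fx=4.5,fy=4.5,interpolation=cv2.INTER_CUBIC))
E
```

```text
time: 12.12
tcp_pos: [0.4663, 0.0224, 0.2301]
ee_rot: [[-0.926, 0.376, -0.004], [0.376, 0.926, -0.0], [0.004, -0.002, -1.0]]
force: [0.7, -0.2, 0.3]
grip_width: 0.0641
grip_force: 0.0
[0.46714884 0.02254131 0.23149938] [[-0.927, 0.376, -0.002], [0.376, 0.927, -0.0], [0.002, -0.001, -1.0]]
```

View pics/s5c.png

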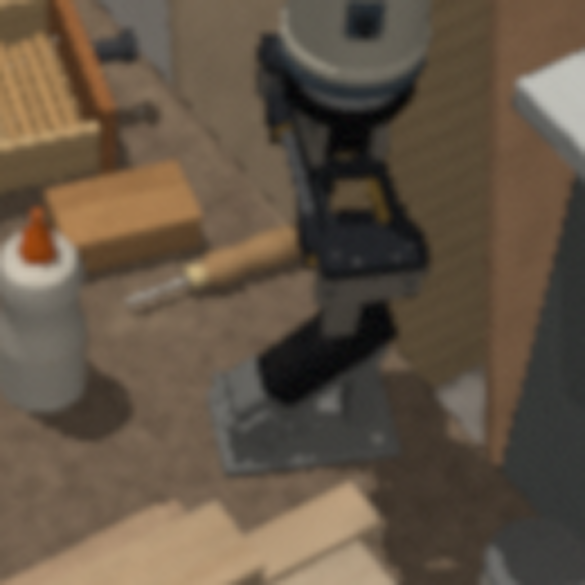

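The scanner head is at crop (240,385) and the fingers straddle the bar near crop (340,315). I'll correct y by 6 mm, go down and grip.

```bash
python3 -m jog '[{"linear":[0,3,0],"delta_rot":[0,0,0]},{"linear":[0,3,-20],"delta_rot":[0,0,0]},{"linear":[0,0,-25],"delta_rot":[0,0,0]},{"linear":[0,0,-20],"delta_rot":[0,0,0]},{"linear":[0,0,-13],"delta_rot":[0,0,0]},{"linear":[0,0,0],"delta_rot":[0,0,0]}]'
python3 -m jog '[{"linear":[0,0,0],"delta_rot":[0,0,0]},{"linear":[0,0,0],"delta_rot":[0,0,0]},{"linear":[0,0,0],"delta_rot":[0,0,0]},{"linear":[0,0,0],"delta_rot":[0,0,0]},{"linear":[0,0,0],"delta_rot":[0,0,0]}]' 20 30
```

```text
time: 12.92
tcp_pos: [0.4673, 0.0295, 0.1537]
ee_rot: [[-0.927, 0.375, -0.0], [0.375, 0.927, -0.0], [0.0, -0.0, -1.0]]
force: [-0.1, -1.0, 0.8]
grip_width: 0.0641
grip_force: 0.0
time: 13.55
tcp_pos: [0.4674, 0.0296, 0.154]
ee_rot: [[-0.927, 0.375, 0.001], [0.375, 0.927, -0.0], [-0.001, 0.0, -1.0]]
force: [0.2, -0.2, 5.4]
grip_width: 0.0335
grip_force: 30.0
```

```bash
python3 -m jog '[{"linear":[0,0,6],"delta_rot":[0,0,0]},{"linear":[0,0,14],"delta_rot":[0,0,0]},{"linear":[0,0,30],"delta_rot":[0,0,0]},{"linear":[0,0,40],"delta_rot":[0,0,0]},{"linear":[0,0,40],"delta_rot":[0,0,0]},{"linear":[0,0,0],"delta_rot":[0,0,0]}]'
cat > t.py <<'E'
from h import *
from scipy.spatial.transform import Rotation as Ro
yaw=np.radians(-14.6);c=np.array([.687,-.3615,0]);cy,sy=np.cos(yaw),np.sin(yaw);R=np.array([[cy,-sy,0],[sy,cy,0],[0,0,1]])
card=c+R@np.array([-.1325,.001,.0465]);el=np.radians(63)
n=R@np.array([-np.cos(el),0,np.sin(el)])
grip=card+.148*n
# tool: y=cab y; beam = elev 45 at tool vertical -> tilt about cab y by el-45
T0=np.c_[-R[:,0],R[:,1],[0,0,-1]]
Rt=Ro.from_rotvec(R[:,1]*(el-np.pi/4)).as_matrix()@T0
tcp=grip-.069*Rt[:,2]
s=manip.sense()
print('card',card,'grip',grip,'tcp',tcp,'now',s['tcp_pos'],'delta mm',((tcp-s['tcp_pos'])*1000).round(1))
print('rotvec deg total',Ro.from_matrix(Rt@s['ee_rot'].T).as_rotvec(degrees=True).round(1),'axis tilt',(R[:,1]*np.degrees(el-np.pi/4)).round(1))
E
python3 t.py
```

```text
time: 14.3
tcp_pos: [0.4686, 0.0297, 0.2871]
ee_rot: [[-0.927, 0.375, 0.006], [0.375, 0.927, 0.0], [-0.006, 0.003, -1.0]]
force: [-0.4, -0.3, -1.8]
grip_width: 0.0339
grip_force: 30.0
card [ 0.5590306 -0.3271331  0.0465   ] grip [ 0.49400965 -0.31019641  0.17836897] tcp [ 0.51464331 -0.31557108  0.24399187] now [0.46857332 0.02973334 0.28709794] delta mm [  46.1 -345.3  -43.1]
rotvec deg total [ 5.6 17.5  7.4] axis tilt [ 4.5 17.4  0. ]
```

```bash
python3 -m jog '[{"linear":[0,-30,0],"delta_rot":[0,0,1.2]},{"linear":[0,-50,0],"delta_rot":[0,0,1.2]},{"linear":[0,-55,0],"delta_rot":[0,0,1.2]},{"linear":[0,-55,0],"delta_rot":[0,0,1.2]},{"linear":[5,-50,0],"delta_rot":[0,0,1.2]},{"linear":[8,-40,0],"delta_rot":[0,0,1.2]},{"linear":[10,-30,-5],"delta_rot":[1.1,4.3,0]},{"linear":[10,-20,-10],"delta_rot":[1.1,4.3,0]},{"linear":[8,-10,-10],"delta_rot":[1.1,4.3,0]},{"linear":[5,-5,-8],"delta_rot":[1.1,4.3,0]}]'
python3 -m jog '[{"linear":[0,0,0],"delta_rot":[0,0,0]},{"linear":[0,0,0],"delta_rot":[0,0,0]}]'
python3 t.py
```

```text
time: 15.55
tcp_pos: [0.5128, -0.3157, 0.2489]
ee_rot: [[-0.919, 0.256, -0.299], [0.244, 0.967, 0.077], [0.309, -0.002, -0.951]]
force: [-0.3, -0.2, -2.7]
grip_width: 0.0335
grip_force: 30.0
time: 15.8
tcp_pos: [0.5127, -0.315, 0.2502]
ee_rot: [[-0.921, 0.255, -0.295], [0.244, 0.967, 0.076], [0.305, -0.002, -0.952]]
force: [0.3, 0.4, -1.1]
grip_width: 0.0338
grip_force: 30.0
card [ 0.5590306 -0.3271331  0.0465   ] grip [ 0.49400965 -0.31019641  0.17836897] tcp [ 0.51464331 -0.31557108  0.24399187] now [ 0.51273228 -0.31499171  0.25019957] delta mm [ 1.9 -0.6 -6.2]
rotvec deg total [0.2 0.2 0.2] axis tilt [ 4.5 17.4  0. ]
```

```bash
python3 -m jog '[{"linear":[2,-1,-6],"delta_rot":[0,0,0]},{"linear":[0,0,0],"delta_rot":[0,0,0]},{"linear":[0,0,0],"delta_rot":[0,0,0]}]'
python3 - <<'E'
from h import *
f=grab('scene','s6.png');cv2.imwrite('pics/s6c.png',cv2.resize(f['img'][90:240,190:340],None,fx=4,fy=4,interpolation=cv2.INTER_CUBIC))
E
```

```text
time: 16.18
tcp_pos: [0.5151, -0.3163, 0.245]
ee_rot: [[-0.921, 0.255, -0.295], [0.244, 0.967, 0.075], [0.304, -0.003, -0.953]]
force: [0.4, 0.0, -1.8]
grip_width: 0.0338
grip_force: 30.0
```

View pics/s6c.png

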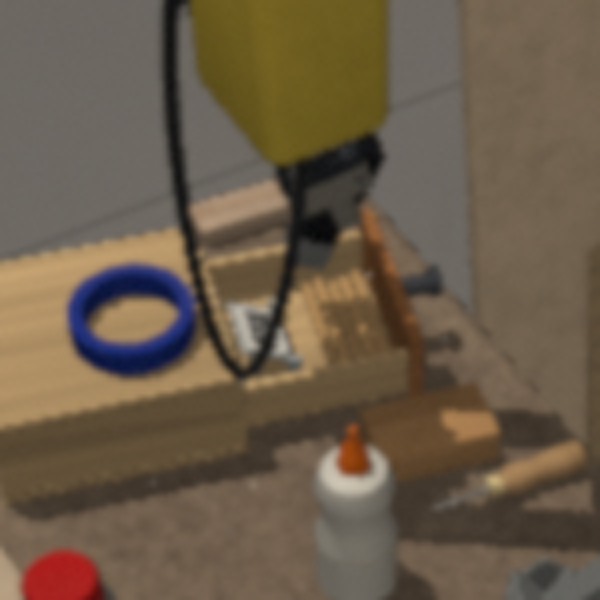

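```bash
python3 -m jog '[{"linear":[0,0,0],"delta_rot":[0,0,0]},{"linear":[0,0,0],"delta_rot":[0,0,0]},{"linear":[0,0,0],"delta_rot":[0,0,0]},{"linear":[0,0,0],"delta_rot":[0,0,0]},{"linear":[0,0,0],"delta_rot":[0,0,0]},{"linear":[0,0,0],"delta_rot":[0,0,0]},{"linear":[0,0,0],"delta_rot":[0,0,0]},{"linear":[0,0,0],"delta_rot":[0,0,0]},{"linear":[0,0,0],"delta_rot":[0,0,0]},{"linear":[0,0,0],"delta_rot":[0,0,0]}]'; python3 t.py
python3 - <<'E'
from h import *
from scipy.optimize import least_squares
from scipy.spatial.transform import Rotation as Ro
W=np.array([cloud(grab('scene')) for _ in range(3)]);w=np.nanmedian(W,0);im=pickle.load(open('s6.pkl','rb'))['img']
s=manip.sense();g=s['tcp_pos']+.069*s['ee_rot'][:,2]
l=(w-g)@s['ee_rot']  # tool frame: x,y,z about grasp
# expected beam in tool frame: x=-.707,z=.707
b0=np.array([-.7071,0,.7071]);z0=np.array([-.7071,0,-.7071]); 
m=(abs(l@b0)<.075)&(abs(l[...,1])<.022)&(abs(l@z0)<.022)
p=l[m];a=np.c_[p@b0,p[:,1],p@z0];print(len(p))
u=a[(a[:,0]>.012)&(a[:,1]>.008)];print('beyond fingers flank',len(u));print(np.percentile(a,[2,50,98],axis=0).round(3),np.polyfit(u[:,0],u[:,1],1))
print('dark head rng',np.percentile(a[:,0],[1,99]))
bins=np.arange(-.07,.08,.01)
for i in bins:
    v=a[abs(a[:,0]-i)<.005]
    if len(v)>3: print(i.round(2),len(v),'z lo/hi',np.percentile(v[:,2],[5,95]).round(3))
E
```

```text
time: 17.48
tcp_pos: [0.5152, -0.3164, 0.2447]
ee_rot: [[-0.921, 0.255, -0.295], [0.244, 0.967, 0.076], [0.305, -0.002, -0.952]]
force: [-1.0, 0.0, -1.2]
grip_width: 0.0337
grip_force: 30.0
card [ 0.5590306 -0.3271331  0.0465   ] grip [ 0.49400965 -0.31019641  0.17836897] tcp [ 0.51464331 -0.31557108  0.24399187] now [ 0.515172   -0.31636068  0.2446822 ] delta mm [-0.5  0.8 -0.7]
rotvec deg total [0.2 0.2 0.2] axis tilt [ 4.5 17.4  0. ]
179
beyond fingers flank 105
[[-0.056 -0.008 -0.015]
 [ 0.024  0.015 -0.002]
 [ 0.062  0.019  0.014]] [0.02777299 0.01427858]
dark head rng [-0.05648681  0.06245583]
-0.06 8 z lo/hi [-0.011  0.005]
-0.05 36 z lo/hi [-0.015  0.005]
-0.04 9 z lo/hi [-0.015 -0.005]
-0.01 4 z lo/hi [-0.013 -0.009]
0.01 9 z lo/hi [0.002 0.012]
0.02 23 z lo/hi [-0.007  0.014]
0.03 27 z lo/hi [-0.012  0.015]
0.04 19 z lo/hi [-0.013  0.011]
0.05 23 z lo/hi [-0.012  0.011]
0.06 16 z lo/hi [-0.013  0.013]
```

The scanner sits in the hand as expected, with its nose over the drawer pointing at the card at crop (258,325). I'll hold a second longer, then go back.

```bash
python3 -m jog '[{"linear":[0,0,0],"delta_rot":[0,0,0]},{"linear":[0,0,0],"delta_rot":[0,0,0]},{"linear":[0,0,0],"delta_rot":[0,0,0]},{"linear":[0,0,0],"delta_rot":[0,0,0]},{"linear":[0,0,0],"delta_rot":[0,0,0]},{"linear":[0,0,0],"delta_rot":[0,0,0]},{"linear":[0,0,0],"delta_rot":[0,0,0]},{"linear":[0,0,0],"delta_rot":[0,0,0]}]'
python3 -m jog '[{"linear":[-6,5,10],"delta_rot":[-1.1,-4.3,0]},{"linear":[-10,12,12],"delta_rot":[-1.1,-4.3,0]},{"linear":[-12,20,12],"delta_rot":[-1.1,-4.3,0]},{"linear":[-10,30,8],"delta_rot":[-1.1,-4.3,0]},{"linear":[-8,40,0],"delta_rot":[0,0,-1.2]},{"linear":[-2,50,0],"delta_rot":[0,0,-1.2]},{"linear":[0,55,0],"delta_rot":[0,0,-1.2]},{"linear":[0,55,0],"delta_rot":[0,0,-1.2]},{"linear":[0,50,0],"delta_rot":[0,0,-1.2]},{"linear":[0,28,0],"delta_rot":[0,0,-1.2]}]'
python3 -m jog '[{"linear":[0,0,0],"delta_rot":[0,0,0]},{"linear":[0,0,0],"delta_rot":[0,0,0]}]'
python3 - <<'E'
from h import *
from scipy.spatial.transform import Rotation as Ro
s=manip.sense();G=np.array([[-.927,.375,0],[.375,.927,0],[0,0,-1]])
print(((np.array([.4674,.0296,.154])-s['tcp_pos'])*1000).round(1),Ro.from_matrix(G@s['ee_rot'].T).as_rotvec(degrees=True).round(2))
E
```

```text
time: 18.62
tcp_pos: [0.5152, -0.3164, 0.2447]
ee_rot: [[-0.921, 0.255, -0.295], [0.244, 0.967, 0.076], [0.305, -0.003, -0.952]]
force: [0.1, 0.5, -1.7]
grip_width: 0.0337
grip_force: 30.0
time: 19.88
tcp_pos: [0.4668, 0.0307, 0.2869]
ee_rot: [[-0.927, 0.374, 0.0], [0.374, 0.927, 0.0], [-0.0, 0.0, -1.0]]
force: [0.1, -0.9, -1.3]
grip_width: 0.0339
grip_force: 30.0
time: 20.12
tcp_pos: [0.4671, 0.0282, 0.2867]
ee_rot: [[-0.927, 0.374, -0.0], [0.374, 0.927, -0.0], [-0.0, -0.0, -1.0]]
force: [0.4, -0.3, -1.9]
grip_width: 0.0339
grip_force: 30.0
[   0.3    1.4 -132.7] [ 0.02 -0.   -0.06]
```

```bash
python3 -m jog '[{"linear":[0,1.4,-30],"delta_rot":[0,0,0]},{"linear":[0,0,-40],"delta_rot":[0,0,0]},{"linear":[0,0,-30],"delta_rot":[0,0,0]},{"linear":[0,0,-15],"delta_rot":[0,0,0]},{"linear":[0,0,-8],"delta_rot":[0,0,0]},{"linear":[0,0,-6],"delta_rot":[0,0,0]},{"linear":[0,0,0],"delta_rot":[0,0,0]}]'
python3 -m jog '[{"linear":[0,0,-2],"delta_rot":[0,0,0]},{"linear":[0,0,-2],"delta_rot":[0,0,0]},{"linear":[0,0,0],"delta_rot":[0,0,0]}]'
```

```text
time: 21.0
tcp_pos: [0.4674, 0.03, 0.158]
ee_rot: [[-0.927, 0.375, 0.001], [0.375, 0.927, 0.0], [-0.001, 0.0, -1.0]]
force: [0.2, -0.2, -0.9]
grip_width: 0.0339
grip_force: 30.0
time: 21.38
tcp_pos: [0.4677, 0.0301, 0.154]
ee_rot: [[-0.927, 0.375, 0.001], [0.375, 0.927, 0.0], [-0.001, 0.001, -1.0]]
force: [1.1, -0.3, 0.1]
grip_width: 0.0336
grip_force: 30.0
```

Seated at the original height with almost no force. Releasing, rising, and checking.

```bash
python3 -m jog '[{"linear":[0,0,0],"delta_rot":[0,0,0]},{"linear":[0,0,0],"delta_rot":[0,0,0]},{"linear":[0,0,0],"delta_rot":[0,0,0]},{"linear":[0,0,0],"delta_rot":[0,0,0]},{"linear":[0,0,15],"delta_rot":[0,0,0]},{"linear":[0,0,40],"delta_rot":[0,0,0]},{"linear":[0,0,50],"delta_rot":[0,0,0]},{"linear":[-20,0,50],"delta_rot":[0,0,0]},{"linear":[-40,0,20],"delta_rot":[0,0,0]},{"linear":[-40,0,0],"delta_rot":[0,0,0]}]' 70
python3 -m jog '[{"linear":[0,40,0],"delta_rot":[0,0,0]},{"linear":[0,40,0],"delta_rot":[0,0,0]},{"linear":[0,40,0],"delta_rot":[0,0,0]},{"linear":[0,40,0],"delta_rot":[0,0,0]},{"linear":[0,0,0],"delta_rot":[0,0,0]},{"linear":[0,0,0],"delta_rot":[0,0,0]}]'
sed -i 's/^fs.append.*$//' m.py; python3 m.py | tail -2 ; python3 m2.py | sed -n '/---/,$p' | head -3
python3 - <<'E'
from h import *
f=grab('scene','s7.png');cv2.imwrite('pics/s7c.png',cv2.resize(f['img'][120:320,170:450],None,fx=2.8,fy=2.8,interpolation=cv2.INTER_CUBIC))
E
```

```text
time: 22.62
tcp_pos: [0.3668, 0.03, 0.3312]
ee_rot: [[-0.927, 0.375, 0.004], [0.375, 0.927, 0.0], [-0.004, 0.002, -1.0]]
force: [-0.3, -0.2, 0.5]
grip_width: 0.0643
grip_force: 0.0
time: 23.38
tcp_pos: [0.3669, 0.1897, 0.3291]
ee_rot: [[-0.927, 0.374, 0.0], [0.374, 0.927, -0.0], [-0.0, -0.0, -1.0]]
force: [0.0, -0.8, -0.1]
grip_width: 0.0644
grip_force: 0.0
 [-0.019  0.013  0.013]
 [ 0.03   0.018  0.018]]
---
472 [ 0.4717  0.0267 -0.3967] -22.73 flank 117 [-3.81660931e-05  1.70248629e-02] top [0.00972045 0.01538219] yrange top [-0.01422368  0.01704041]
429 [ 0.4717  0.0269 -0.392 ] -22.46 flank 101 [-0.00379779  0.0169394 ] top [0.01345595 0.01553984] yrange top [-0.01425931  0.01692476]
```

View pics/s7c.png

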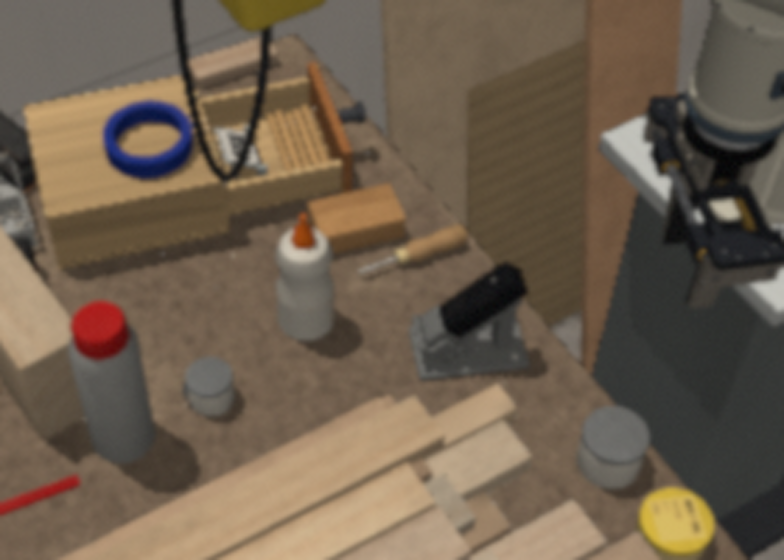

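The scanner is back in its dock at crop (480,310), within 1 mm and 0.6 degrees of its start pose. The drawer is out, the block is upright at (355,220), and the bystanders haven't moved. Handing in.

```bash
python3 -c "
from bench import manip
print(manip.finish_job())"
```

```text
the job is handed in; nothing more can be done
None
```

I handed the job in after about 24 s of the 69 s allowed: the block was moved clear, the drawer pulled to its stop, and the scanner held on the card for over 2 s, then docked within about 1 mm of its start; no verdict came back.

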